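# Line up the little cheeses by size on the salting board

## Task

Set the four little round cheeses out for salting on the wooden board, one centred on each rush mat, in order of size: the largest on the mat next to the terracotta salt pot, then ever smaller, so that the smallest is farthest from the pot. They must sit flat and right way up on their mats, and never roll one over onto its side on the way.

Things in the scene. Friction and masses are not known exactly. Their poses are not given: they have to be found in the camera images.
- cheese_68: The largest of four firm, pale cream little round cheeses (short upright cylinders with a woven print on top): 68 mm across, 43 mm high, about 160 g, starting loose on the steel worktop. Origin: centre of its underside; z up.
- cheese_56: The second largest of four firm, pale cream little round cheeses (short upright cylinders with a woven print on top): 56 mm across, 38 mm high, about 100 g, starting loose on the steel worktop. Origin: centre of its underside; z up.
- cheese_44: The second smallest of four firm, pale cream little round cheeses (short upright cylinders with a woven print on top): 44 mm across, 33 mm high, about 55 g, starting loose on the steel worktop. Origin: centre of its underside; z up.
- cheese_32: The smallest of four firm, pale cream little round cheeses (short upright cylinders with a woven print on top): 32 mm across, 28 mm high, about 25 g, starting loose on the steel worktop. Origin: centre of its underside; z up.
- mat_a: One of four alike round brown rush mats, 76 mm across and 4 mm thick, fixed in a straight row, 95 mm from centre to centre, on the dark wooden board (120 x 560 mm, 22 mm thick, fixed) that lies crosswise in front of the robot. Origin: centre of its underside, 22 mm above the worktop, so its top is 26 mm above the worktop. Which of the names a to d lies where in the row changes from start to start.
- mat_b: One of four alike round brown rush mats, 76 mm across and 4 mm thick, fixed in a straight row, 95 mm from centre to centre, on the dark wooden board (120 x 560 mm, 22 mm thick, fixed) that lies crosswise in front of the robot. Origin: centre of its underside, 22 mm above the worktop, so its top is 26 mm above the worktop. Which of the names a to d lies where in the row changes from start to start.
- mat_c: One of four alike round brown rush mats, 76 mm across and 4 mm thick, fixed in a straight row, 95 mm from centre to centre, on the dark wooden board (120 x 560 mm, 22 mm thick, fixed) that lies crosswise in front of the robot. Origin: centre of its underside, 22 mm above the worktop, so its top is 26 mm above the worktop. Which of the names a to d lies where in the row changes from start to start.
- mat_d: One of four alike round brown rush mats, 76 mm across and 4 mm thick, fixed in a straight row, 95 mm from centre to centre, on the dark wooden board (120 x 560 mm, 22 mm thick, fixed) that lies crosswise in front of the robot. Origin: centre of its underside, 22 mm above the worktop, so its top is 26 mm above the worktop. Which of the names a to d lies where in the row changes from start to start.
- salt_pot: Squat terracotta salt pot with a pale wooden lid and knob, 68 mm across, 60 mm high with the knob, fixed on the board in line with the mats at one end of the row, 100 mm from the centre of the nearest mat; which end changes (a boxy metal tin, 44 mm high above the board, fixed, stands at the other end, equally far out). Origin: centre of its underside, 22 mm above the worktop.
Not all that is in view belongs to the job. Leave any black or yellow look-alike of the cheese_32 alone.

How it is judged:
By the outcome, as a careful person would: the job done as asked, in the order asked, and still so for the second after the job is handed in, with the robot touching nothing.
It also fails if it takes over 104 s, if anything falls off the work surface, if the arm or the gripper's body presses on something with over 40 N, if the wrist force passes 120 N, or if a joint passes its speed limit or range.

## Robot

A 6-joint arm with a two-finger parallel gripper is mounted at the origin on the work surface. World frame = base frame: x ahead of the robot, y to its left, z up, the work surface at z = 0. Lengths are in m, angles in rad, forces in N, time in s.
With the tool pointing down it reaches from about 0.375 to 0.9 m from the base axis. Payload 3.1 kg.
Tool frame: the origin (TCP) lies between the finger pads; the fingertips stand 14 mm ahead of it and the grasp point (between the pads) lies 5 mm behind it (robot.finger_overhang is the distance from the TCP to the fingertips, in m); z points along the fingers, y is the line along which they close (so a half turn about z gives the same grasp; the last joint's range is limited). The gripper opens to 87 mm and grips with 3 to 60 N. Pads are 19 mm wide; open, the fingers measure 117 mm over their backs; the gripper's body (75 mm by 190 mm) begins 51 mm behind the grasp point.
Start: joints at [-1.421, 0.527, 1.433, -0, 1.181, -0.178], TCP at [0.202, -0.591, 0.237] pointing down, gripper open.
Joint ranges: [-3.08, 3.08], [-0.75, 2.2], [0.22, 2.44], [-1.43, 4.57], [0, 2.65], [-2.85, 2.85]. Speed limits (rad/s): [2.79, 2.79, 3.14, 3.14, 3.14, 3.14].

## Interface

Orientations are given as a unit quaternion [x, y, z, w].
In Python, from rig import monitor, cams, workorder, robot gives the robot as it stands.
- The arm moves only by the tool send_rows, never from a script. Its argument "moves" is one flat list of numbers, 7 for each row, row after row: the opening, from 0 (shut) to 1 (fully open), then the shift along the world's x, y, z in cm, then the turn, a rotation vector about the world's x, y, z in rad. A call has 1 to 5 rows; each row is the pose to reach, as a shift and turn from the pose commanded when the call began; what a row does not reach only later rows make up. A row lasts 1/12 s, in which the tool goes at most 41.7 mm and 7.16 degrees, less where a joint would pass 70% of its speed; a pose out of reach is approached as far as the arm can. A call with a gripper value outside its range is refused whole. The fingers move at their own pace and stop on an object; "grip_force" is the grip in N (left out, the last holds). Time passes only in rows, so rows that repeat a pose let the fingers close. It gives the time, the measured TCP pose, the force, the opening and the grip force at its end, in the units of the state.
- monitor.get_obs(): the state, without advancing time (a new reading comes with each control period).
- cams.camera(name): name is "scene" or "side" or "wrist"; returns a dict with "pixels" (480x640x3 uint8, blue, green, red), "range_z" (480x640 float32, m along the optical axis (not along the pixel's ray), 0 where there is no reading), "fovy" (degrees; the focal length in pixels is half the picture's height over the tangent of half this angle, whatever the lens; pixels are square), "cx", "cy" (the principal point, pixels), "rvec" (rotation vector, rad) and "tvec" (3), from world to camera coordinates, as OpenCV has them; the wrist camera has in their place "hand_eye" (4x4, takes a point from camera to tool coordinates, whose origin is the TCP and whose axes are the flange's). Camera axes: x right, y down, z forward; pixel columns grow to the right and rows downward; lengths in m; the calibration is good to about 2 mm. A picture is of the moment at which its call begins: read the wrist's pose just before it.
- workorder.hand_in(): hands the job in; it is judged then, once.
The state is a dict: "time": time; "q": joint angles; "joint_velocities": joint speeds; "joint_torque": joint torques, N m; "position": TCP position; "tool_rot": TCP orientation; "ft_force": force on the tool from outside, world axes, zero at the start; "moment": the same for the moment, N m; "grip_width": finger opening in m; "grip_force": force on a finger pad.
Only numpy, scipy, OpenCV 4.12 (cv2) and the standard library are available. Lean on these libraries where they do the work, as an engineer would, in place of code of your own. Each camera call takes 0.05 s, during which the arm holds its last target. There are 200 camera calls.

## Working session

There is one attempt and no reset: what is moved stays moved. The work goes in short steps, Python scripts to look and compute and a tool call to move; the robot and the scene stay as the last step left them, time stands still between calls to the robot, and variables do not carry over. Pictures are saved under pics/ and viewed, at most 14 in all, crops included, and the job is handed in when it is done.

Besides the shell and the picture viewer there is one more tool, called after ">>>" as name(argument=value, ...) on one line, values as JSON. send_rows: Moves the arm, as the interface text tells. Its arguments: {"type":"object","properties":{"moves":{"type":"array","items":{"type":"number"}},"grip_force":{"type":"number"}},"required":["moves"]}

```bash
mkdir -p pics; ls
cat > h.py <<'E'
import numpy as np, cv2
from rig import monitor, cams, workorder, robot
from scipy.spatial.transform import Rotation as R
def cloud(name):
    o=monitor.get_obs(); c=cams.camera(name); z=c["range_z"]; f=240/np.tan(np.radians(c["fovy"])/2)
    v,u=np.mgrid[:480,:640]; P=np.dstack([(u-c["cx"])*z/f,(v-c["cy"])*z/f,z])
    if name=="wrist":
        H=np.array(c["hand_eye"]); P=P@H[:3,:3].T+H[:3,3]
        P=P@R.from_quat(o["tool_rot"]).as_matrix().T+o["position"]
    else:
        M=R.from_rotvec(np.ravel(c["rvec"])).as_matrix(); P=(P-np.ravel(c["tvec"]))@M
    P[z==0]=np.nan
    return c["pixels"],P
E
python3 - <<'E'
from h import *
for n in ("scene","side"):
    im,P=cloud(n); cv2.imwrite(f"pics/{n}0.png",im); np.savez(f"{n}0.npz",im=im,P=P)
o=monitor.get_obs(); print(o["time"],o["grip_width"],o["position"],o["tool_rot"])
E
```

```text
pics
0.1 0.08685625382178801 [ 0.20173808 -0.59085492  0.23565373] [ 9.86515129e-01  1.63667037e-01  1.49572262e-05 -1.00041060e-03]
```

View pics/scene0.png

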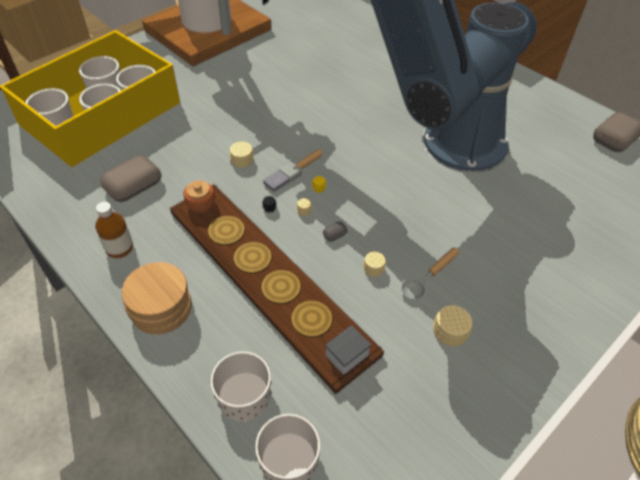

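View pics/side0.png

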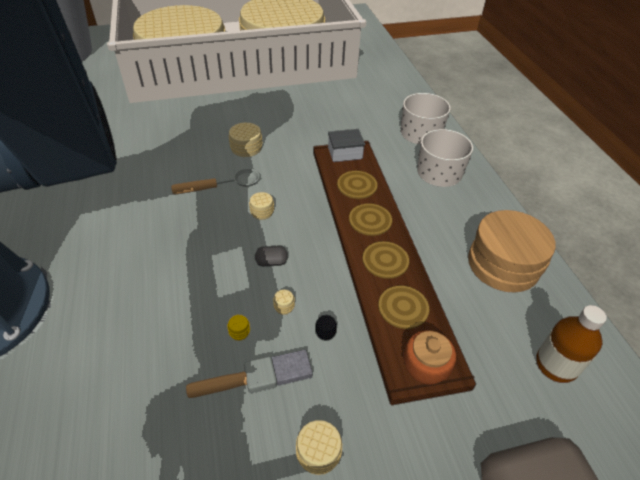

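The scene view shows four cream cheeses at about (453,325), (241,154), (375,264) and (304,207). The side view has them at (245,138), (319,446), (261,205) and (285,301).
Candidates for the smallest cheese, in scene pixels:
- the cream one at (304,207)
- the yellow look-alike at (319,184)
- the black look-alike at (269,204)
- the grey stone at (335,231)

I choose the cream one. The mats are at (226,230), (252,257), (281,287) and (311,319). The pot is at (200,197), the tin at (348,350).

Run:
```python
from h import *
pts={"scene":{"A":(453,325),"B":(241,154),"C":(375,264),"D":(304,207),"m1":(226,230),"m2":(252,257),"m3":(281,287),"m4":(311,319),"pot":(200,190),"tin":(348,345),"yel":(319,184),"blk":(269,204),"gry":(335,231)},
"side":{"A":(245,138),"B":(319,446),"C":(261,205),"D":(285,301),"m1":(404,306),"m2":(386,259),"m3":(370,219),"m4":(357,184),"pot":(431,350),"tin":(346,140),"yel":(238,326),"blk":(326,326),"gry":(271,256)}}
for n in pts:
    d=np.load(n+"0.npz"); P=d["P"]; im=d["im"]
    for k,(u,v) in pts[n].items():
        p=np.nanmedian(P[v-1:v+2,u-1:u+2].reshape(-1,3),0)
        near=np.hypot(P[...,0]-p[0],P[...,1]-p[1])<.06
        lo=.012 if k[0]!='m' else .0245
        if k[0]=='m':
            hsv=cv2.cvtColor(im,cv2.COLOR_BGR2HSV); m=(near&(abs(P[...,2]-.026)<.006)&(im[...,1]>75)).astype(np.uint8)
        else: m=(near&(P[...,2]>max(.012,p[2]-.005))&(P[...,2]<p[2]+.006)).astype(np.uint8)
        _,l=cv2.connectedComponents(m); q=P[(l==l[v,u])&(m>0)]
        if len(q)<5: print(n,k,p.round(4),len(q)); continue
        (c,r)=cv2.minEnclosingCircle(q[:,:2].astype(np.float32))
        print(n,k,"pt",p.round(4),"circ",np.round(c,4),"d",round(2*r,4),"ztop",np.median(q[:,2]).round(4),len(q))
s=cv2.imread("pics/scene0.png")[130:350,180:480]; cv2.imwrite("pics/crop.png",cv2.resize(s,None,fx=2.6,fy=2.6,interpolation=cv2.INTER_CUBIC))
```

```text
scene A pt [0.4734 0.3242 0.0431] circ [0.4637 0.3199] d 0.069 ztop 0.0427 859
scene B pt [ 0.4679 -0.3093  0.0379] circ [ 0.4591 -0.3251] d 0.0578 ztop 0.037 282
scene C pt [0.4698 0.1264 0.033 ] circ [0.4639 0.1176] d 0.0439 ztop 0.0325 278
scene D pt [ 0.4681 -0.0894  0.0286] circ [ 0.4618 -0.0996] d 0.0333 ztop 0.0271 113
scene m1 pt [ 0.6354 -0.1521  0.0274] circ [ 0.6307 -0.1568] d 0.0879 ztop 0.0256 838
scene m2 pt [ 0.6385 -0.0603  0.0262] circ [ 0.6365 -0.0635] d 0.086 ztop 0.0257 952
scene m3 pt [0.6449 0.0368 0.0275] circ [0.641  0.0313] d 0.0849 ztop 0.0258 1054
scene m4 pt [0.6508 0.1313 0.0274] circ [0.6457 0.1265] d 0.0841 ztop 0.0259 1185
scene pot pt [ 0.6273 -0.2471  0.0716] circ [ 0.6304 -0.2547] d 0.0574 ztop 0.0711 298
scene tin pt [0.6533 0.2286 0.0615] circ [0.6536 0.2283] d 0.0798 ztop 0.0616 983
scene yel pt [ 0.3925 -0.1203  0.0265] circ [ 0.3881 -0.1274] d 0.035 ztop 0.0271 111
scene blk pt [ 0.5187 -0.1502  0.0275] circ [ 0.5116 -0.1585] d 0.0329 ztop 0.0269 112
scene gry pt [0.4628 0.004  0.0256] circ [ 0.4592 -0.0017] d 0.0497 ztop 0.0239 206
side A pt [
[... 373 characters left out ...]
6] d 0.0814 ztop 0.0262 1652
side m2 pt [ 0.637  -0.0646  0.0263] circ [ 0.6361 -0.061 ] d 0.0827 ztop 0.0262 1329
side m3 pt [0.6403 0.0288 0.0269] circ [0.6424 0.034 ] d 0.0831 ztop 0.0262 1065
side m4 pt [0.646  0.1231 0.0272] circ [0.6452 0.1282] d 0.0835 ztop 0.0262 860
side pot pt [ 0.6207 -0.2645  0.0787] circ [ 0.6259 -0.2582] d 0.0188 ztop 0.0811 168
side tin pt [0.6485 0.2141 0.0631] circ [0.6515 0.2253] d 0.0795 ztop 0.0618 539
side yel pt [ 0.3842 -0.1384  0.0285] circ [ 0.3845 -0.1321] d 0.0317 ztop 0.0278 298
side blk pt [ 0.5085 -0.1669  0.0278] circ [ 0.5099 -0.1624] d 0.0312 ztop 0.0278 304
side gry pt [ 0.4552 -0.0147  0.0238] circ [ 0.4562 -0.0055] d 0.0515 ztop 0.0239 423
```

View pics/crop.png

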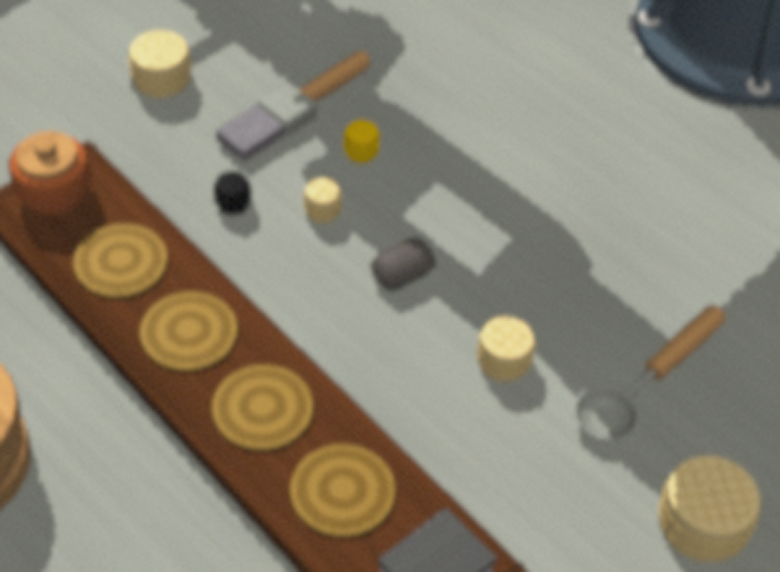

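The close crop confirms the smallest is the cream cheese at crop (322,198), with black at (232,192) and yellow at (362,140). The two views agree to about 3 mm. The pot is at the -y end, so the mats in order are m1 for 68, m2 for 56, m3 for 44 and m4 for 32. I'll move towards the 56 first and turn the fingers to close along x.

>>> send_rows(moves=[1,2.5,2.6,0,0,0,0.12,1,5,5.2,0,0,0,0.24,1,7.5,7.8,0,0,0,0.36,1,10,10.4,0,0,0,0.48,1,12.5,13,0,0,0,0.6], grip_force=15)

```text
time: 0.52
position: [0.3275, -0.4599, 0.2361]
tool_rot: [0.893, 0.45, 0.0, -0.001]
ft_force: [1.3, -0.7, 0.9]
grip_width: 0.0872
grip_force: 0.0
```

>>> send_rows(moves=[1,2.6,2.6,-0.6,0,0,0.12,1,5.2,5.2,-1.2,0,0,0.24,1,7.8,7.8,-1.8,0,0,0.36,1,10.4,10.4,-2.4,0,0,0.48,1,13,13.3,-3,0,0,0.6])

```text
time: 0.93
position: [0.4578, -0.3274, 0.206]
tool_rot: [0.72, 0.694, -0.0, -0.0]
ft_force: [-0.1, -1.7, -0.8]
grip_width: 0.0871
grip_force: 0.0
```

>>> send_rows(moves=[1,0,0,-1,0,0,0.04,1,0,0,-2,0,0,0.04,1,0,0,-2,0,0,0.04])

```text
time: 1.18
position: [0.4559, -0.3272, 0.1843]
tool_rot: [0.708, 0.706, -0.0, -0.002]
ft_force: [0.4, -0.1, -0.3]
grip_width: 0.087
grip_force: 0.0
```

```bash
cat >> h.py <<'E'
def cheese(guess,h,name="wrist",d0=None):
    im,P=cloud(name); near=np.hypot(P[...,0]-guess[0],P[...,1]-guess[1])<.055
    m=near&(abs(P[...,2]-h)<.006); q=P[m][:,:2].astype(np.float32)
    if len(q)<10: print(name,"few",len(q)); return im
    hull=cv2.convexHull(q)[:,0]; from scipy.optimize import least_squares
    f=least_squares(lambda p:np.hypot(hull[:,0]-p[0],hull[:,1]-p[1])-p[2],[*q.mean(0),.03],loss="soft_l1",f_scale=.001).x
    c,r=cv2.minEnclosingCircle(q); print(name,"fit",f[:2].round(4),"d",round(2*f[2],4),"mec",np.round(c,4),round(2*r,4),"z",np.median(P[m][:,2]).round(4),len(q))
    return im
E
python3 - <<'E'
from h import *
im=cheese((.458,-.327),.038); cv2.imwrite("pics/w1.png",im); print(monitor.get_obs()["position"])
E
```

```text
wrist fit [ 0.4587 -0.3275] d 0.0536 mec [ 0.4587 -0.3277] 0.0545 z 0.0372 3432
[ 0.4558635  -0.32818609  0.18518661]
```

View pics/w1.png

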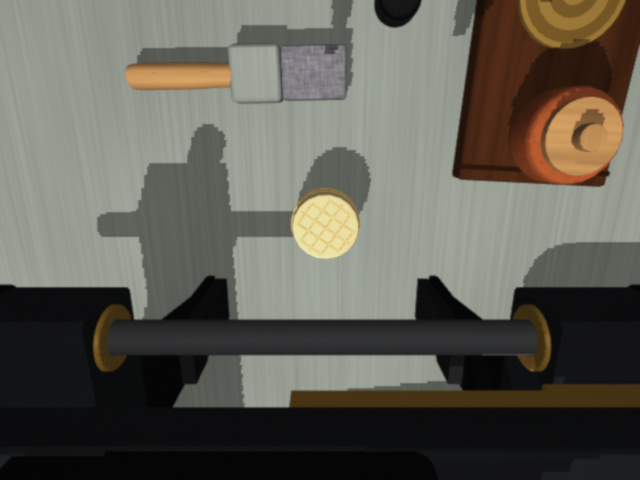

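The wrist view shows the 56 cheese at (325,225), matching (0.4587, -0.3276), with the pot at (570,135) and the brush clear of the fingers.

>>> send_rows(moves=[1,0.2,0,-3.5,0,0,0,1,0.2,0,-7,0,0,0,1,0.2,0,-10.5,0,0,0,1,0.2,0,-13,0,0,0,1,0.2,0,-15,0,0,0])

```text
time: 1.65
position: [0.4573, -0.3295, 0.0346]
tool_rot: [0.709, 0.705, -0.0, -0.001]
ft_force: [-0.2, -0.1, -0.3]
grip_width: 0.0871
grip_force: 0.0
```

>>> send_rows(moves=[1,0,0,-1,0,0,0,1,0,0,-1.7,0,0,0,0.5,0,0,-1.7,0,0,0,0.5,0,0,-1.7,0,0,0,0.5,0,0,-1.7,0,0,0])

```text
time: 2.07
position: [0.4595, -0.3295, 0.0209]
tool_rot: [0.708, 0.706, -0.0, 0.001]
ft_force: [-0.3, -0.5, 0.5]
grip_width: 0.0743
grip_force: 0.0
```

>>> send_rows(moves=[0.5,0,0,0,0,0,0,0.5,0,0,0,0,0,0,0.5,0,0,0,0,0,0])

```text
time: 2.32
position: [0.4592, -0.3288, 0.0204]
tool_rot: [0.708, 0.706, -0.0, 0.001]
ft_force: [0.1, -0.3, 3.9]
grip_width: 0.0558
grip_force: 15.0
```

>>> send_rows(moves=[0.5,0,0,1,0,0,0,0.5,0,0,4,0,0,0,0.5,0,0,8,0,0,0,0.5,1,1.5,11,0,0,0,0.5,3,4.5,13,0,0,0])

```text
time: 2.73
position: [0.4893, -0.287, 0.1536]
tool_rot: [0.709, 0.705, -0.0, 0.003]
ft_force: [1.3, -1.0, -0.1]
grip_width: 0.0557
grip_force: 15.0
```

>>> send_rows(moves=[0.5,2,3.2,0,0,0,0,0.5,4,6.4,0,0,0,0,0.5,6,9.6,0,0,0,0,0.5,7.5,12.5,0,0,0,0,0.5,8,13.5,0,0,0,0])

```text
time: 3.15
position: [0.5703, -0.1441, 0.1504]
tool_rot: [0.707, 0.708, 0.001, 0.0]
ft_force: [-0.4, -1.0, -0.7]
grip_width: 0.0555
grip_force: 15.0
```

Run:
```python
from h import *
im,P=cloud("wrist"); np.savez("w2.npz",im=im,P=P); cv2.imwrite("pics/w2.png",im); o=monitor.get_obs(); print(o["position"],o["grip_width"],o["ft_force"])
```

```text
[ 0.57018032 -0.14397853  0.15023698] 0.05537193713760208 [ 0.38908286  0.57406292 -1.22539426]
```

View pics/w2.png

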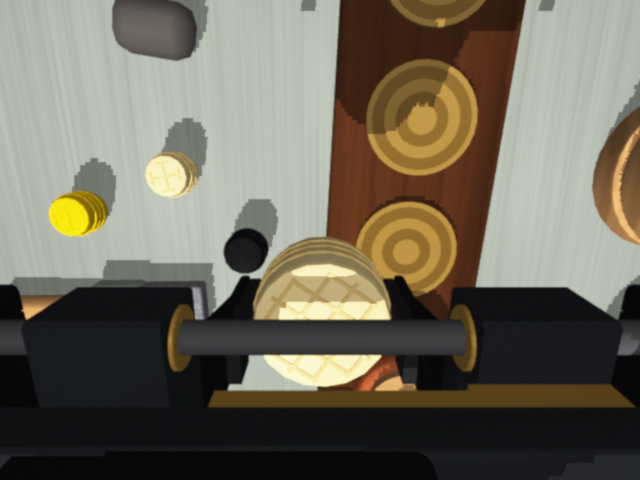

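The wrist view shows the 56 upright in the grip at (320,310). Mat m1's bull's-eye is at (406,251) and m2's at (422,118); the small cheese is at (170,175), black at (246,250), yellow at (75,213).

Run:
```python
from h import *
d=np.load("w2.npz"); P=d["P"]
for k,(u,v) in dict(m1=(406,251),m2=(422,118)).items(): print(k,np.nanmedian(P[v-2:v+3,u-2:u+3].reshape(-1,3),0).round(4))
for y in (117,118): print("x edges m2",P[y,366].round(4),P[y,478].round(4))
print("y edges m2",P[59,422].round(4),P[176,422].round(4))
q=P[abs(P[...,2]-.026)<.0015][:,:2]; print(len(q))
# cheese in hand
m=(np.hypot(P[...,0]-.57,P[...,1]+.144)<.05)&(P[...,2]>.13); print(np.nanmax(P[m],0),np.nanmin(P[m],0))
```

```text
m1 [ 0.6343 -0.1577  0.0261]
m2 [ 0.6393 -0.0624  0.0259]
x edges m2 [ 0.6012 -0.0618  0.0243] [ 0.679  -0.0616  0.0217]
x edges m2 [ 0.6012 -0.0625  0.0251] [ 0.6791 -0.0622  0.0215]
y edges m2 [ 0.6367 -0.0254  0.0252] [ 0.6433 -0.1022  0.0217]
21157
[ 0.61634055 -0.10654527  0.25525011] [ 0.52307297 -0.16968637  0.13147846]
```

>>> send_rows(moves=[0.5,2.5,3,0,0,0,0,0.5,5,6,0,0,0,0,0.5,6.8,8.15,-2,0,0,0,0.5,6.8,8.15,-5,0,0,0,0.5,6.8,8.15,-7.5,0,0,0])

```text
time: 3.62
position: [0.6378, -0.0667, 0.0743]
tool_rot: [0.707, 0.707, 0.0, 0.001]
ft_force: [-0.7, 0.8, -1.1]
grip_width: 0.0554
grip_force: 15.0
```

>>> send_rows(moves=[0.5,0,0,-1,0,0,0,0.5,0,0,-2,0,0,0,0.5,0,0,-2.4,0,0,0,0.5,0,0,-2.4,0,0,0,0.5,0,0,-2.4,0,0,0])

```text
time: 4.03
position: [0.6374, -0.0679, 0.0516]
tool_rot: [0.708, 0.706, 0.0, 0.001]
ft_force: [0.2, 0.2, -1.5]
grip_width: 0.0556
grip_force: 15.0
```

>>> send_rows(moves=[0.5,0,0.5,0,0,0,0,0.5,0,0.5,-0.2,0,0,0,0.5,0,0.5,-0.4,0,0,0,0.5,0,0.5,-0.4,0,0,0,0.5,0,0.5,-0.4,0,0,0])

```text
time: 4.45
position: [0.6368, -0.0619, 0.0467]
tool_rot: [0.708, 0.706, 0.0, 0.0]
ft_force: [0.0, 0.5, -0.3]
grip_width: 0.0555
grip_force: 15.0
```

Run:
```python
from h import *
for n in ("scene","side"):
    im,P=cloud(n); cv2.imwrite(f"pics/{n}1.png",im); np.savez(f"{n}1.npz",im=im,P=P)
o=monitor.get_obs(); print(o["position"],o["grip_width"],o["ft_force"])
a=[]
for n,(x0,x1,y0,y1) in dict(scene=(190,345,200,340),side=(330,450,130,290)).items():
    a.append(cv2.resize(cv2.imread(f"pics/{n}1.png")[y0:y1,x0:x1],(400,400),interpolation=cv2.INTER_CUBIC))
cv2.imwrite("pics/p1.png",np.hstack(a))
```

```text
[ 0.63687275 -0.06197166  0.04662866] 0.055816484393930714 [ 0.2007473  -0.055238   -1.36631432]
```

View pics/p1.png

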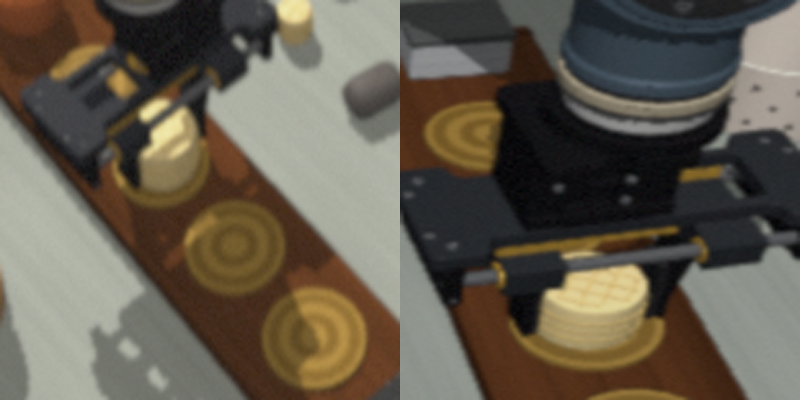

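Both views show the 56 level, just above mat m2 and close to its centre. Release, rise and check.

>>> send_rows(moves=[0.5,0,0,-0.1,0,0,0,0.5,0,0,-0.1,0,0,0,0.8,0,0,-0.1,0,0,0,0.8,0,0,-0.1,0,0,0,0.8,0,0,-0.1,0,0,0])

```text
time: 4.97
position: [0.637, -0.0621, 0.0455]
tool_rot: [0.708, 0.706, 0.0, 0.0]
ft_force: [-0.6, 1.0, 0.9]
grip_width: 0.0662
grip_force: 0.0
```

>>> send_rows(moves=[0.8,0,0,0.5,0,0,0,0.8,0,0,2.5,0,0,0,0.8,0,0,6,0,0,0,0.8,-2,0,10,0,0,0,0.8,-4,0,13,0,0,0])

```text
time: 5.38
position: [0.598, -0.0624, 0.1773]
tool_rot: [0.708, 0.706, 0.001, 0.001]
ft_force: [0.4, -0.2, 0.9]
grip_width: 0.0698
grip_force: 0.0
```

>>> send_rows(moves=[0.8,-4,-2,0,0,0,0,0.8,-7.5,-4,0,0,0,0,0.8,-9,-5,0,0,0,0,0.8,-9,-5,0,0,0,0,0.8,-9,-5,0,0,0,0])

```text
time: 5.8
position: [0.5066, -0.1126, 0.1761]
tool_rot: [0.709, 0.706, 0.0, 0.0]
ft_force: [1.2, 0.5, 0.1]
grip_width: 0.0697
grip_force: 0.0
```

Run:
```python
from h import *
im,P=cloud("wrist"); np.savez("w3.npz",im=im,P=P); cv2.imwrite("pics/w3.png",im); o=monitor.get_obs(); print(o["position"],o["grip_width"])
```

```text
[ 0.50766143 -0.1124077   0.17608247] 0.06987293876571482
```

View pics/w3.png

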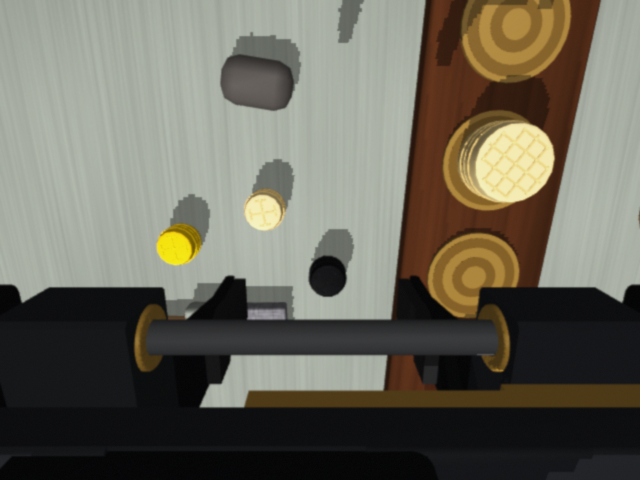

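The 56 stands upright on m2 at (508,161). m1's bull's-eye is at (474,277), m3's at (517,27), and the small cheese is at (265,212).

```bash
cat >> h.py <<'E'
def mats(im,P,guess):
    hsv=cv2.cvtColor(im,cv2.COLOR_BGR2HSV); h=hsv[...,0].astype(int)
    m=(np.hypot(P[...,0]-guess[0],P[...,1]-guess[1])<.05)&(abs(P[...,2]-.025)<.006)&(h>=16)&(h<=32)
    q=P[m][:,:2].astype(np.float32)
    if len(q)<30: print("few"); return
    hull=cv2.convexHull(q)[:,0]; from scipy.optimize import least_squares
    f=least_squares(lambda p:np.hypot(hull[:,0]-p[0],hull[:,1]-p[1])-.038,q.mean(0),loss="soft_l1",f_scale=.0007).x
    c,r=cv2.minEnclosingCircle(q); print("mat",f.round(4),"mec",np.round(c,4),round(2*r,4),len(q))
E
python3 - <<'E'
from h import *
d=np.load("w3.npz"); im,P=d["im"],d["P"]
for k,(u,v) in dict(m1=(474,277),m3=(517,27)).items(): print(k,np.nanmedian(P[v-2:v+3,u-2:u+3].reshape(-1,3),0).round(4))
for g in ((.634,-.157),(.638,-.0625),(.642,.033)): mats(im,P,g)
import h; h.cloud=lambda n:(im,P)
cheese((.638,-.062),.063); cheese((.46,-.101),.028)
print("scene"); d=np.load("scene0.npz")
for g in ((.634,-.157),(.638,-.0625),(.642,.033),(.6455,.127)): mats(d["im"],d["P"],g)
print("side"); d=np.load("side0.npz")
for g in ((.634,-.157),(.638,-.0625),(.642,.033),(.6455,.127)): mats(d["im"],d["P"],g)
E
```

```text
m1 [ 0.6345 -0.1582  0.0261]
m3 [0.6447 0.0298 0.026 ]
mat [ 0.6342 -0.1577] mec [ 0.6349 -0.1592] 0.0802 5366
mat [ 0.64   -0.0634] mec [ 0.6442 -0.0632] 0.0877 2463
mat [0.6444 0.0313] mec [0.6452 0.0326] 0.0807 7667
wrist fit [ 0.6368 -0.0609] d 0.0539 mec [ 0.6371 -0.0608] 0.0548 z 0.0632 5189
wrist fit [ 0.4604 -0.1016] d 0.0301 mec [ 0.4604 -0.1017] 0.0307 z 0.027 1102
scene
mat [ 0.6323 -0.157 ] mec [ 0.634 -0.16 ] 0.0895 859
mat [ 0.6386 -0.0605] mec [ 0.6372 -0.0642] 0.0859 955
mat [0.6415 0.0327] mec [0.6418 0.0316] 0.0844 1066
mat [0.6478 0.1285] mec [0.6464 0.1263] 0.0839 1206
side
mat [ 0.6321 -0.1577] mec [ 0.6331 -0.1559] 0.0837 1781
mat [ 0.6369 -0.0628] mec [ 0.6376 -0.0601] 0.0853 1406
mat [0.6441 0.0362] mec [0.6412 0.0348] 0.0857 1139
mat [0.647  0.1263] mec [0.6512 0.1291] 0.0877 931
```

>>> send_rows(moves=[0.6,-2.5,0.6,-2,0,0,0,0.6,-4.7,1.1,-4,0,0,0,0.6,-4.7,1.1,-7.5,0,0,0,0.6,-4.7,1.1,-11,0,0,0,0.6,-4.7,1.1,-12.5,0,0,0], grip_force=8)

```text
time: 6.27
position: [0.4599, -0.1001, 0.0474]
tool_rot: [0.707, 0.707, -0.0, -0.001]
ft_force: [-0.2, -0.3, 0.3]
grip_width: 0.053
grip_force: 0.0
```

>>> send_rows(moves=[0.6,0,0,0,0,0,0,0.6,0,0,-1,0,0,0,0.6,0,0,-1,0,0,0])

```text
time: 6.52
position: [0.4609, -0.1009, 0.0399]
tool_rot: [0.708, 0.707, 0.0, 0.0]
ft_force: [-0.2, -0.1, 0.5]
grip_width: 0.0523
grip_force: 0.0
```

Aligned; go down about 21 mm and grip.

>>> send_rows(moves=[0.6,0,0,-1,0,0,0,0.6,0,0,-2.1,0,0,0,0.25,0,0,-2.1,0,0,0,0.25,0,0,-2.1,0,0,0,0.25,0,0,-2.1,0,0,0])

```text
time: 6.93
position: [0.4603, -0.1011, 0.0201]
tool_rot: [0.708, 0.706, 0.0, 0.001]
ft_force: [-0.1, 0.6, 0.6]
grip_width: 0.0396
grip_force: 0.0
```

>>> send_rows(moves=[0.25,0,0,0,0,0,0,0.25,0,0,0,0,0,0,0.25,0,0,0,0,0,0])

```text
time: 7.18
position: [0.4603, -0.1012, 0.0202]
tool_rot: [0.708, 0.706, 0.0, 0.001]
ft_force: [0.1, 0.2, 3.8]
grip_width: 0.0313
grip_force: 8.0
```

>>> send_rows(moves=[0.25,0,0,1,0,0,0,0.25,0,0,4,0,0,0,0.25,0,0,8,0,0,0,0.25,2,2.4,10,0,0,0,0.25,4,5,10,0,0,0])

```text
time: 7.6
position: [0.5024, -0.0524, 0.1246]
tool_rot: [0.709, 0.705, 0.002, 0.004]
ft_force: [1.2, -0.4, -0.5]
grip_width: 0.0318
grip_force: 8.0
```

>>> send_rows(moves=[0.25,2.4,2.9,0,0,0,0,0.25,4.8,5.8,0,0,0,0,0.25,7.2,8.7,0,0,0,0,0.25,9.6,11.6,0,0,0,0,0.25,12,14.5,0,0,0,0])

```text
time: 8.02
position: [0.6203, 0.0957, 0.1205]
tool_rot: [0.708, 0.707, -0.0, -0.0]
ft_force: [0.6, -0.1, -1.3]
grip_width: 0.0314
grip_force: 8.0
```

>>> send_rows(moves=[0.25,2,2.2,0,0,0,0,0.25,2.9,3.2,-2,0,0,0,0.25,2.9,3.2,-5,0,0,0,0.25,2.9,3.2,-6,0,0,0,0.25,2.9,3.2,-6,0,0,0])

```text
time: 8.43
position: [0.6454, 0.126, 0.0566]
tool_rot: [0.708, 0.707, -0.003, -0.003]
ft_force: [-0.4, 0.6, -1.3]
grip_width: 0.0315
grip_force: 8.0
```

>>> send_rows(moves=[0.25,0,0,0,0,0,0,0.25,0,0,0,0,0,0])

```text
time: 8.6
position: [0.6493, 0.1254, 0.0609]
tool_rot: [0.708, 0.706, 0.001, 0.001]
ft_force: [-0.5, -0.1, 0.3]
grip_width: 0.0316
grip_force: 8.0
```

>>> send_rows(moves=[0.25,0,0,-0.7,0,0,0,0.25,0,0,-1.2,0,0,0,0.25,0,0,-1.4,0,0,0,0.25,0,0,-1.4,0,0,0,0.25,0,0,-1.4,0,0,0])

```text
time: 9.02
position: [0.6489, 0.1257, 0.0459]
tool_rot: [0.708, 0.706, -0.0, 0.0]
ft_force: [-0.5, -1.0, 2.1]
grip_width: 0.0317
grip_force: 8.0
```

>>> send_rows(moves=[0.25,0,0,0,0,0,0,0.25,0,0,-0.1,0,0,0,0.25,0,0,-0.1,0,0,0])

```text
time: 9.27
position: [0.6489, 0.1257, 0.0457]
tool_rot: [0.708, 0.706, -0.0, 0.0]
ft_force: [-2.3, -1.4, 7.5]
grip_width: 0.0319
grip_force: 8.0
```

Contact made. Release, rise and head for the 44.

>>> send_rows(moves=[0.25,0,0,0.1,0,0,0,0.6,0,0,0.1,0,0,0,0.6,0,0,0.1,0,0,0,0.6,0,0,0.1,0,0,0,0.6,0,0,0.1,0,0,0])

```text
time: 9.68
position: [0.6487, 0.1261, 0.0452]
tool_rot: [0.708, 0.706, -0.0, -0.0]
ft_force: [0.4, 0.5, -0.3]
grip_width: 0.0489
grip_force: 0.0
```

>>> send_rows(moves=[0.6,0,0,0.5,0,0,0,0.6,0,0,2.5,0,0,0,0.6,0,0,6,0,0,0,0.8,-2.5,0,9,0,0,0,0.8,-6,0,11,0,0,0])

```text
time: 10.1
position: [0.5932, 0.1257, 0.1589]
tool_rot: [0.708, 0.706, 0.004, 0.003]
ft_force: [0.2, -0.2, 0.5]
grip_width: 0.0592
grip_force: 0.0
```

>>> send_rows(moves=[0.8,-4,0,0,0,0,0,0.8,-8,0,0,0,0,0,0.8,-11.5,0,0,0,0,0,0.8,-12.5,-1,0,0,0,0,0.8,-12.5,-1,0,0,0,0])

```text
time: 10.52
position: [0.4593, 0.1157, 0.1558]
tool_rot: [0.708, 0.707, -0.002, -0.001]
ft_force: [-0.6, 0.4, 0.2]
grip_width: 0.0694
grip_force: 0.0
```

>>> send_rows(moves=[0.8,0,0,0,0,0,0])

```text
time: 10.6
position: [0.4643, 0.116, 0.1562]
tool_rot: [0.708, 0.706, 0.001, 0.001]
ft_force: [0.5, 0.5, 1.3]
grip_width: 0.0695
grip_force: 0.0
```

Run:
```python
from h import *
im=cheese((.462,.117),.033); o=monitor.get_obs(); print(o["position"],o["grip_width"])
im,P=cloud("wrist"); import h; h.cloud=lambda n:(im,P)
cheese((.649,.126),.054); mats(im,P,(.649,.126)); mats(im,P,(.644,.032)); cheese((.463,.318),.043)
cv2.imwrite("pics/w4.png",im)
```

```text
wrist fit [0.4628 0.1164] d 0.0417 mec [0.4627 0.1164] 0.0427 z 0.0321 2414
[0.46564772 0.11601492 0.15621925] 0.06918154315708716
wrist fit [0.6488 0.1258] d 0.03 mec [0.6488 0.1258] 0.0306 z 0.0531 1577
mat [0.6491 0.1267] mec [0.651  0.1273] 0.082 5780
few
wrist few 0
```

View pics/w4.png

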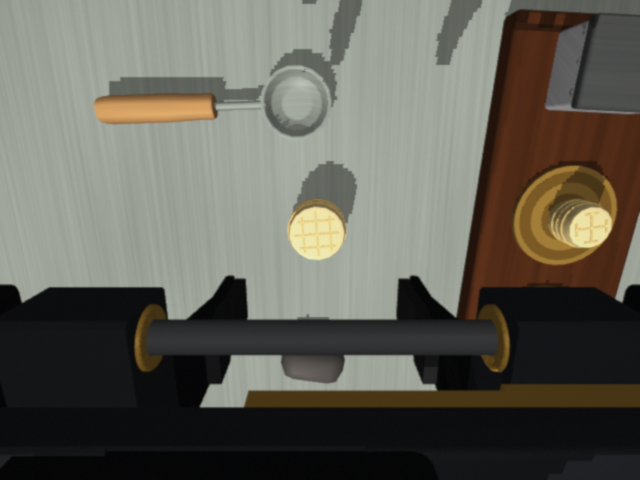

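The smallest sits on m4 within about 1 mm, at (580,222). The 44 is at (316,230), and the strainer at (297,100) is clear. Go down on the 44.

>>> send_rows(moves=[0.8,-0.2,0,-3,0,0,0,0.8,-0.2,0,-6,0,0,0,0.8,-0.2,0,-9,0,0,0,0.8,-0.2,0,-11,0,0,0,0.8,-0.2,0,-12,0,0,0])

```text
time: 11.12
position: [0.4625, 0.116, 0.0328]
tool_rot: [0.708, 0.706, -0.001, -0.001]
ft_force: [-1.5, -0.0, -0.3]
grip_width: 0.0696
grip_force: 0.0
```

>>> send_rows(moves=[0.8,0,0,-1,0,0,0,0.8,0,0,-1.7,0,0,0,0.4,0,0,-1.7,0,0,0,0.4,0,0,-1.7,0,0,0,0.4,0,0,-1.7,0,0,0], grip_force=10)

```text
time: 11.53
position: [0.4626, 0.1161, 0.0193]
tool_rot: [0.708, 0.706, 0.001, 0.001]
ft_force: [-0.1, 0.3, 0.9]
grip_width: 0.057
grip_force: 0.0
```

>>> send_rows(moves=[0.4,0,0,0,0,0,0,0.4,0,0,0,0,0,0,0.4,0,0,0,0,0,0,0.4,0,0,0,0,0,0])

```text
time: 11.87
position: [0.4624, 0.116, 0.0193]
tool_rot: [0.708, 0.706, 0.001, 0.001]
ft_force: [-0.4, -0.5, 5.6]
grip_width: 0.0438
grip_force: 10.0
```

>>> send_rows(moves=[0.4,0,0,1,0,0,0,0.4,0,0,4,0,0,0,0.4,0,0,8,0,0,0,0.4,2.2,-1,10,0,0,0,0.4,5.2,-2.4,10,0,0,0])

```text
time: 12.28
position: [0.5133, 0.0931, 0.1232]
tool_rot: [0.707, 0.707, 0.001, 0.001]
ft_force: [0.6, 0.3, -2.2]
grip_width: 0.0435
grip_force: 10.0
```

>>> send_rows(moves=[0.4,3.5,-1.6,0,0,0,0,0.4,7,-3.2,0,0,0,0,0.4,10.5,-4.8,0,0,0,0,0.4,13,-6.05,-2,0,0,0,0.4,13,-6.05,-5,0,0,0])

```text
time: 12.7
position: [0.6541, 0.0276, 0.0726]
tool_rot: [0.709, 0.705, 0.006, 0.008]
ft_force: [2.0, -0.4, -0.3]
grip_width: 0.0436
grip_force: 10.0
```

>>> send_rows(moves=[0.4,0,0,-1,0,0,0,0.4,0,0,-1,0,0,0,0.4,0,0,-1,0,0,0,0.4,0,0,-1,0,0,0])

```text
time: 13.03
position: [0.6434, 0.0322, 0.0597]
tool_rot: [0.708, 0.707, 0.0, 0.0]
ft_force: [-0.4, 0.1, -0.3]
grip_width: 0.0439
grip_force: 10.0
```

>>> send_rows(moves=[0.4,0.1,-0.1,-0.7,0,0,0,0.4,0.1,-0.1,-1.2,0,0,0,0.4,0.1,-0.1,-1.4,0,0,0,0.4,0.1,-0.1,-1.4,0,0,0,0.4,0.1,-0.1,-1.4,0,0,0])

```text
time: 13.45
position: [0.6449, 0.0307, 0.0451]
tool_rot: [0.708, 0.706, 0.0, 0.0]
ft_force: [-0.5, 0.5, 2.4]
grip_width: 0.0434
grip_force: 10.0
```

>>> send_rows(moves=[0.4,0,0,0,0,0,0,0.7,0,0,0,0,0,0,0.7,0,0,0,0,0,0,0.7,0,0,0,0,0,0,0.7,0,0,0,0,0,0])

```text
time: 13.87
position: [0.6448, 0.0304, 0.0443]
tool_rot: [0.708, 0.706, -0.0, -0.0]
ft_force: [-0.8, -0.0, -0.0]
grip_width: 0.0587
grip_force: 0.0
```

>>> send_rows(moves=[0.7,0,0,0.5,0,0,0,0.7,0,0,2.5,0,0,0,0.7,0,0,6,0,0,0,1,-1.5,1.5,9,0,0,0,1,-3.5,4,11.5,0,0,0])

```text
time: 14.28
position: [0.6125, 0.0685, 0.162]
tool_rot: [0.709, 0.705, 0.002, 0.002]
ft_force: [0.1, 0.7, 1.6]
grip_width: 0.0678
grip_force: 0.0
```

>>> send_rows(moves=[1,-2,3.3,0.5,0,0,0,1,-4,6.6,1,0,0,0,1,-6,9.9,1.5,0,0,0,1,-8,13.2,2,0,0,0,1,-10,16.5,2.5,0,0,0])

```text
time: 14.7
position: [0.5087, 0.2368, 0.1853]
tool_rot: [0.708, 0.706, 0.0, 0.0]
ft_force: [1.0, -0.5, 0.7]
grip_width: 0.0866
grip_force: 0.0
```

>>> send_rows(moves=[1,-2,3.3,0,0,0,0,1,-4,6.6,0,0,0,0,1,-4.6,8.2,0,0,0,0,1,-4.6,8.2,0,0,0,0,1,-4.6,8.2,0,0,0,0])

```text
time: 15.12
position: [0.4634, 0.3183, 0.1849]
tool_rot: [0.707, 0.707, 0.0, 0.0]
ft_force: [0.1, 0.1, 0.0]
grip_width: 0.0871
grip_force: 0.0
```

Run:
```python
from h import *
im=cheese((.463,.318),.043); o=monitor.get_obs(); print(o["position"],o["grip_width"])
im=cheese((.463,.318),.043); o=monitor.get_obs(); print(o["position"])
```

```text
wrist fit [0.4631 0.3177] d 0.0654 mec [0.4631 0.3175] 0.0663 z 0.0422 5255
[0.46405678 0.31740385 0.18476711] 0.08696223713160181
wrist fit [0.463  0.3176] d 0.0654 mec [0.4629 0.3175] 0.0663 z 0.0422 5267
[0.46441799 0.31686274 0.18471907]
```

>>> send_rows(moves=[1,-0.1,0,-3.5,0,0,0,1,-0.1,0,-7,0,0,0,1,-0.1,0,-9.5,0,0,0,1,-0.1,0,-10.5,0,0,0,1,-0.1,0,-10.5,0,0,0], grip_force=20)

```text
time: 15.63
position: [0.4621, 0.3155, 0.0772]
tool_rot: [0.709, 0.706, -0.003, -0.001]
ft_force: [-0.1, -0.9, -0.1]
grip_width: 0.0869
grip_force: 0.0
```

>>> send_rows(moves=[1,0,0,0,0,0,0,1,0,0,0,0,0,0])

```text
time: 15.8
position: [0.4645, 0.3175, 0.0809]
tool_rot: [0.708, 0.706, 0.001, 0.001]
ft_force: [0.3, 0.1, -1.1]
grip_width: 0.0872
grip_force: 0.0
```

>>> send_rows(moves=[1,-0.1,0,-1.5,0,0,0,1,-0.1,0,-3,0,0,0,1,-0.1,0,-4.5,0,0,0,1,-0.1,0,-5.6,0,0,0,1,-0.1,0,-6,0,0,0])

```text
time: 16.22
position: [0.4622, 0.3176, 0.0195]
tool_rot: [0.708, 0.706, 0.0, 0.0]
ft_force: [0.1, -0.3, 0.5]
grip_width: 0.087
grip_force: 0.0
```

>>> send_rows(moves=[1,0,0,0,0,0,0,0.65,0,0,0,0,0,0,0.65,0,0,0,0,0,0,0.65,0,0,0,0,0,0,0.65,0,0,0,0,0,0])

```text
time: 16.63
position: [0.4623, 0.3177, 0.0202]
tool_rot: [0.708, 0.706, 0.001, 0.0]
ft_force: [2.3, -0.4, 0.8]
grip_width: 0.0679
grip_force: 0.5
```

>>> send_rows(moves=[0.65,0,0,0,0,0,0,0.65,0,0,0,0,0,0,0.65,0,0,0,0,0,0])

```text
time: 16.88
position: [0.4623, 0.3177, 0.0202]
tool_rot: [0.708, 0.706, 0.001, 0.0]
ft_force: [-0.5, 0.1, 6.1]
grip_width: 0.0676
grip_force: 20.0
```

>>> send_rows(moves=[0.65,0,0,1,0,0,0,0.65,0,0,3.5,0,0,0,0.65,0,0,7,0,0,0,0.65,0,-1.5,10.5,0,0,0,0.65,0,-3.6,13,0,0,0])

```text
time: 17.3
position: [0.4624, 0.2826, 0.1521]
tool_rot: [0.707, 0.707, 0.001, 0.0]
ft_force: [1.0, -0.1, -1.7]
grip_width: 0.0674
grip_force: 20.0
```

>>> send_rows(moves=[0.65,0.4,-3.5,0,0,0,0,0.65,1,-7,0,0,0,0,0.65,2,-10.5,0,0,0,0,0.65,3,-14,0,0,0,0,0.65,4,-17.5,0,0,0,0])

```text
time: 17.72
position: [0.5013, 0.105, 0.1498]
tool_rot: [0.708, 0.707, -0.0, -0.0]
ft_force: [0.9, 1.0, -1.7]
grip_width: 0.0674
grip_force: 20.0
```

>>> send_rows(moves=[0.65,1.4,-3.4,0,0,0,0,0.65,2.8,-6.8,0,0,0,0,0.65,4.2,-10.2,0,0,0,0,0.65,5.6,-13.6,0,0,0,0,0.65,7,-17,0,0,0,0])

```text
time: 18.13
position: [0.5715, -0.0651, 0.1495]
tool_rot: [0.708, 0.706, -0.0, -0.001]
ft_force: [0.4, 0.2, -1.8]
grip_width: 0.0676
grip_force: 20.0
```

>>> send_rows(moves=[0.65,2.5,-3.2,0,0,0,0,0.65,4.5,-6.4,0,0,0,0,0.65,6.2,-9.5,0,0,0,0,0.65,6.2,-9.5,0,0,0,0,0.65,6.2,-9.5,0,0,0,0])

```text
time: 18.55
position: [0.6339, -0.1605, 0.1491]
tool_rot: [0.709, 0.705, -0.0, -0.0]
ft_force: [-0.5, 0.9, -2.7]
grip_width: 0.0674
grip_force: 20.0
```

>>> send_rows(moves=[0.65,0,0,0,0,0,0,0.65,0,0,0,0,0,0])

```text
time: 18.72
position: [0.6324, -0.1569, 0.149]
tool_rot: [0.707, 0.707, -0.0, -0.001]
ft_force: [-0.2, 0.0, -1.5]
grip_width: 0.0675
grip_force: 20.0
```

>>> send_rows(moves=[0.65,0.1,0,-3,0,0,0,0.65,0.2,-0.1,-6,0,0,0,0.65,0.2,-0.1,-8.5,0,0,0,0.65,0.2,-0.1,-9,0,0,0,0.65,0.2,-0.1,-9,0,0,0])

```text
time: 19.13
position: [0.6336, -0.1573, 0.0576]
tool_rot: [0.707, 0.707, -0.001, -0.003]
ft_force: [-0.9, -0.2, -1.1]
grip_width: 0.0675
grip_force: 20.0
```

>>> send_rows(moves=[0.65,0,0,0,0,0,0,0.65,0,0,0,0,0,0,0.65,0,0,0,0,0,0])

```text
time: 19.38
position: [0.6372, -0.1598, 0.0617]
tool_rot: [0.708, 0.707, 0.001, 0.002]
ft_force: [-0.0, -0.0, -2.0]
grip_width: 0.0675
grip_force: 20.0
```

>>> send_rows(moves=[0.65,-0.2,0.15,-0.6,0,0,0,0.65,-0.2,0.15,-1.1,0,0,0,0.65,-0.2,0.15,-1.4,0,0,0,0.65,-0.2,0.15,-1.4,0,0,0,0.65,-0.2,0.15,-1.4,0,0,0])

```text
time: 19.8
position: [0.6335, -0.1578, 0.046]
tool_rot: [0.708, 0.706, -0.0, -0.0]
ft_force: [-1.6, 1.2, 4.4]
grip_width: 0.0674
grip_force: 20.0
```

>>> send_rows(moves=[0.65,0,0,0,0,0,0,0.65,0,0,0,0,0,0])

```text
time: 19.97
position: [0.6335, -0.1578, 0.046]
tool_rot: [0.708, 0.706, -0.0, -0.0]
ft_force: [-2.1, 1.3, 6.0]
grip_width: 0.0673
grip_force: 20.0
```

>>> send_rows(moves=[0.65,0,0,0,0,0,0,1,0,0,0,0,0,0,1,0,0,0,0,0,0,1,0,0,0,0,0,0,1,0,0,0,0,0,0])

```text
time: 20.38
position: [0.634, -0.1581, 0.0452]
tool_rot: [0.708, 0.706, 0.0, 0.0]
ft_force: [1.1, 0.5, -0.0]
grip_width: 0.0842
grip_force: 0.0
```

>>> send_rows(moves=[1,0,0,0.5,0,0,0,1,0,0,2.5,0,0,0,1,0,0,6,0,0,0,1,0,0,10,0,0,0,1,0,2,13,0,0,0])

```text
time: 20.8
position: [0.6352, -0.1416, 0.1785]
tool_rot: [0.709, 0.705, 0.0, 0.003]
ft_force: [0.9, 0.5, -0.0]
grip_width: 0.087
grip_force: 0.0
```

>>> send_rows(moves=[1,0,3,2,0,0,0,1,0,6,4,0,0,0,1,0,7.5,5,0,0,0,1,0,7.5,5,0,0,0,1,0,7.5,5,0,0,0])

```text
time: 21.22
position: [0.634, -0.0628, 0.2258]
tool_rot: [0.707, 0.707, -0.0, 0.001]
ft_force: [0.1, -0.2, -0.8]
grip_width: 0.0872
grip_force: 0.0
```

>>> send_rows(moves=[1,0,0,0,0,0,0,1,0,0,0,0,0,0,1,0,0,0,0,0,0])

```text
time: 21.47
position: [0.6332, -0.0643, 0.2239]
tool_rot: [0.708, 0.706, -0.001, -0.001]
ft_force: [-0.4, 0.4, 0.9]
grip_width: 0.0867
grip_force: 0.0
```

Run:
```python
from h import *
im,P=cloud("wrist"); np.savez("w5.npz",im=im,P=P); cv2.imwrite("pics/w5.png",im); print(monitor.get_obs()["position"])
import h; h.cloud=lambda n:(im,P)
for g,z in (((.6345,-.158),.069),((.6395,-.063),.064),((.6445,.031),.059),((.649,.126),.054)): cheese(g,z); mats(im,P,g)
```

```text
[ 0.63335756 -0.06421436  0.22407737]
wrist fit [ 0.6341 -0.1576] d 0.0655 mec [ 0.6341 -0.1577] 0.0664 z 0.068 1721
mat [ 0.6341 -0.1579] mec [ 0.6338 -0.1604] 0.0817 816
wrist fit [ 0.6374 -0.061 ] d 0.0539 mec [ 0.6376 -0.0609] 0.0545 z 0.0631 3215
mat [ 0.6392 -0.0638] mec [ 0.6391 -0.0639] 0.0781 1732
wrist fit [0.6453 0.0305] d 0.0418 mec [0.6453 0.0305] 0.0424 z 0.0581 2393
mat [0.644  0.0321] mec [0.6443 0.032 ] 0.0783 4009
wrist few 0
mat [0.6487 0.1266] mec [0.6488 0.1097] 0.0683 1839
```

View pics/w5.png

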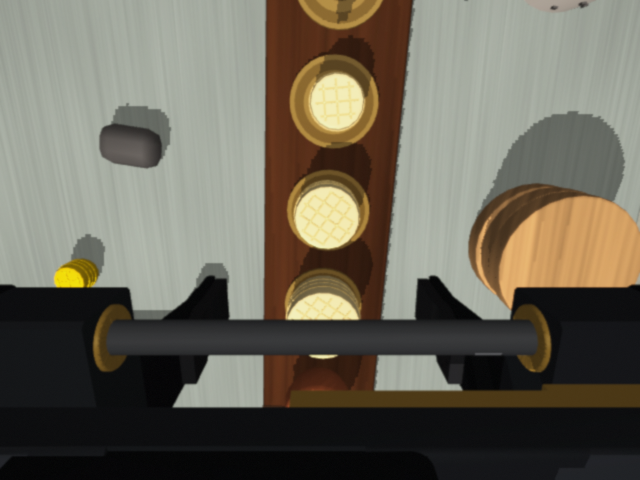

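All four stand upright in order. The 68 at (322,320) and the 44 at (336,100) are within 2 mm, but the 56 at (327,215) is about 3 mm off centre, so I'll nudge it by regrasping.

>>> send_rows(moves=[1,0.4,0.3,-3.5,0,0,0,1,0.4,0.3,-7,0,0,0,1,0.4,0.3,-10,0,0,0,1,0.4,0.3,-12,0,0,0,1,0.4,0.3,-12,0,0,0], grip_force=12)

```text
time: 21.93
position: [0.634, -0.0599, 0.0999]
tool_rot: [0.708, 0.706, -0.003, -0.005]
ft_force: [-0.0, -0.1, -1.8]
grip_width: 0.0874
grip_force: 0.0
```

>>> send_rows(moves=[1,0,0,0,0,0,0,1,0,0,0,0,0,0,1,0,0,0,0,0,0])

```text
time: 22.18
position: [0.6393, -0.0607, 0.1074]
tool_rot: [0.708, 0.706, 0.001, 0.002]
ft_force: [0.4, -0.3, 0.0]
grip_width: 0.0875
grip_force: 0.0
```

>>> send_rows(moves=[1,-0.1,0,-2,0,0,0,1,-0.1,0,-4,0,0,0,1,-0.1,0,-5.3,0,0,0,1,-0.1,0,-5.8,0,0,0,1,-0.1,0,-5.8,0,0,0])

```text
time: 22.6
position: [0.6365, -0.0599, 0.0471]
tool_rot: [0.708, 0.706, -0.0, -0.001]
ft_force: [1.1, 0.3, -0.2]
grip_width: 0.0869
grip_force: 0.0
```

>>> send_rows(moves=[1,0,0,0,0,0,0,0.5,0,0,0,0,0,0,0.5,0,0,0,0,0,0,0.5,0,0,0,0,0,0,0.5,0,0,0,0,0,0])

```text
time: 23.02
position: [0.6372, -0.0601, 0.0482]
tool_rot: [0.708, 0.706, 0.0, 0.001]
ft_force: [-0.1, 0.1, 0.4]
grip_width: 0.0679
grip_force: 0.0
```

>>> send_rows(moves=[0.5,0,0,0,0,0,0,0.5,0,0,0,0,0,0,0.5,0,0,0,0,0,0,0.5,0,0,0,0,0,0,0.5,0,0,0,0,0,0])

```text
time: 23.43
position: [0.6369, -0.06, 0.0477]
tool_rot: [0.708, 0.706, 0.0, 0.0]
ft_force: [-0.6, 0.1, 1.4]
grip_width: 0.0556
grip_force: 12.0
```

Gripped. Lift 5 mm, shift +2, -3 mm, set down, then release and rise.

>>> send_rows(moves=[0.5,0,0,0.5,0,0,0,0.5,0,0,0.5,0,0,0,0.5,0.2,-0.3,0.5,0,0,0,0.5,0.2,-0.3,0.2,0,0,0,0.5,0.2,-0.3,0,0,0,0])

```text
time: 23.85
position: [0.6392, -0.0633, 0.0475]
tool_rot: [0.708, 0.706, 0.0, 0.0]
ft_force: [-3.0, -0.6, 16.3]
grip_width: 0.0556
grip_force: 12.0
```

>>> send_rows(moves=[0.5,0,0,0,0,0,0,0.5,0,0,0,0,0,0,0.5,0,0,0,0,0,0])

```text
time: 24.1
position: [0.6391, -0.0633, 0.0476]
tool_rot: [0.708, 0.706, 0.0, 0.0]
ft_force: [0.1, -1.5, 1.5]
grip_width: 0.0554
grip_force: 12.0
```

>>> send_rows(moves=[0.8,0,0,0,0,0,0,0.8,0,0,0,0,0,0,0.8,0,0,0,0,0,0,0.8,0,0,0,0,0,0,0.8,0,0,0,0,0,0])

```text
time: 24.52
position: [0.6386, -0.0628, 0.0473]
tool_rot: [0.708, 0.706, -0.0, -0.0]
ft_force: [0.4, -0.2, -0.4]
grip_width: 0.0688
grip_force: 0.0
```

>>> send_rows(moves=[0.8,0,0,0.5,0,0,0,0.8,0,0,2.5,0,0,0,0.8,0,0,6,0,0,0,0.8,0,0,10,0,0,0,0.8,0,0,13,0,0,0])

```text
time: 24.93
position: [0.6394, -0.0631, 0.1804]
tool_rot: [0.708, 0.706, 0.001, 0.001]
ft_force: [-0.2, -0.5, -0.2]
grip_width: 0.0695
grip_force: 0.0
```

>>> send_rows(moves=[0.8,0,0,3,0,0,0,0.8,0,0,5,0,0,0,0.8,0,0,5,0,0,0,0.8,0,0,5,0,0,0,0.8,0,0,5,0,0,0])

```text
time: 25.35
position: [0.6379, -0.0627, 0.2267]
tool_rot: [0.708, 0.706, -0.0, -0.001]
ft_force: [-0.1, 0.6, 0.1]
grip_width: 0.0698
grip_force: 0.0
```

Run:
```python
from h import *
im,P=cloud("wrist"); cv2.imwrite("pics/w6.png",im); print(monitor.get_obs()["position"])
c=cams.camera("side")["pixels"]; cv2.imwrite("pics/s6.png",c)
import h; h.cloud=lambda n:(im,P)
for g,z in (((.6345,-.158),.069),((.6395,-.063),.064),((.6445,.031),.059)): cheese(g,z); mats(im,P,g)
```

```text
[ 0.63761891 -0.06266684  0.22591924]
wrist fit [ 0.6342 -0.1574] d 0.0653 mec [ 0.6341 -0.1576] 0.0661 z 0.068 1677
mat [ 0.6342 -0.1578] mec [ 0.6328 -0.1593] 0.0807 779
wrist fit [ 0.6396 -0.0642] d 0.0537 mec [ 0.6396 -0.0643] 0.0546 z 0.0632 3113
mat [ 0.6392 -0.0636] mec [ 0.6389 -0.0651] 0.0803 1805
wrist fit [0.6453 0.0306] d 0.0418 mec [0.6453 0.0305] 0.0425 z 0.0582 2336
mat [0.6439 0.032 ] mec [0.6441 0.0321] 0.0782 3951
```

View pics/s6.png

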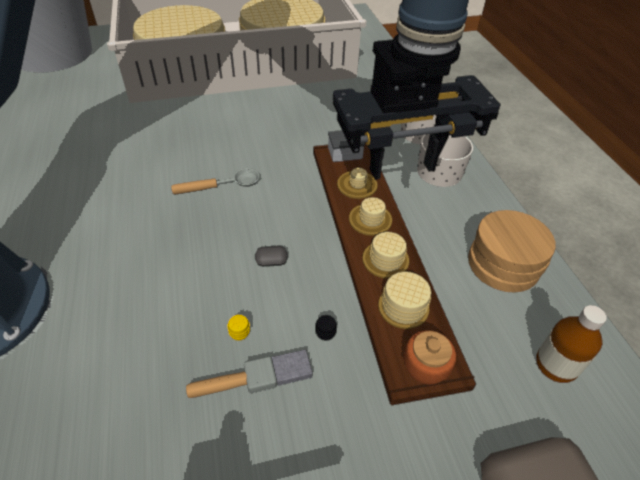

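The side view shows the cheeses in descending size from the pot at (431,355): (406,298), (388,250), (373,212) and (358,178). All are upright and within about 2 mm of centre, and the arm is clear.

```bash
python3 -c "
from rig import workorder
print(workorder.hand_in())"
```

```text
the job is handed in; nothing more can be done
None
```

I set all four cheeses upright, each within about 2 mm of its mat's centre, running from the 68 mm beside the salt pot to the 32 mm farthest away, and handed the job in at about 25 s; the hand-in returned no verdict.

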